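# Return the stripped panel devices to their stock trays

## Robot

A 7-joint arm with a two-finger parallel gripper is mounted at the origin on the work surface. World frame = base frame: x ahead of the robot, y to its left, z up, the work surface at z = 0. Lengths are in m, angles in rad, forces in N, time in s.
With the tool pointing down it reaches from about 0.4 to 0.9 m from the base axis. Payload 5.5 kg.
Tool frame: the origin (TCP) lies midway between the tips of the shut fingers; the grasp point (between the pads) lies 19 mm behind it (manip.grip_depth is the distance from the TCP to the grasp point, in m); z points along the fingers, x is the direction in which the jaws open and shut, and the axes are right-handed (so a half turn about z gives the same grasp; the last joint's range is limited). The gripper opens to 92 mm and grips with 3 to 60 N. Pads are 19 mm wide; open, the fingers measure 130 mm over their backs; the gripper's body (75 mm by 190 mm) begins 47 mm behind the grasp point.
Start: joints at [1.438, 0.501, -0.427, 1.55, 0.221, 1.138, -0.21], TCP at [0.251, -0.6, 0.198] pointing down, gripper open.
Joint ranges: [-2.88, 2.88], [-0.31, 2.03], [-1.54, 1.56], [0.2, 2.42], [-1.41, 4.55], [0.19, 2.02], [-2.57, 2.57]. Speed limits (rad/s): [2.57, 2.57, 3.14, 3.14, 3.14, 3.14, 3.14].

## Interface

Orientations are given as a unit quaternion [x, y, z, w].
In Python, from bench import manip, effector, viewer gives the robot as it stands. Calls block until the motion is done:
- manip.move_pose(position, orientation): joint-space move of the TCP to a pose.
- manip.servo_line(position, ori=None, vel=0.15): straight line of the TCP; ori=None keeps the orientation; vel is the mean speed in m/s.
- manip.movej(angles): joint-space move.
- effector.open_jaws() and effector.close(f_grip=None): open the fingers fully, or close them until they stop; f_grip is the grip in N (None keeps the last).
- manip.sleep(seconds).
- manip.solve_ik(position, orientation): joint angles nearest the present ones, or None.
- viewer.get_image(name): name is "scene" or "top"; returns the picture (480x640x3 uint8, red, green, blue); there is no depth.
- viewer.get_calibration(name): a dict with "vfov" (degrees; the focal length in pixels is half the picture's height over the tangent of half this angle, whatever the lens; pixels are square), "cx", "cy" (the principal point, pixels), "dist_coeffs" ([k1, k2, p1, p2, k3] as OpenCV has them; the pictures are not rectified), "eye" and "attitude" of the camera in the world. Camera axes: x right, y down, z forward; pixel columns grow to the right and rows downward; lengths in m; the calibration is good to about 2 mm. A picture is of the moment at which its call begins. get_calibration takes no time and is no camera call.
A pose or a line that the arm cannot do raises manip.PlanningError and nothing moves.
- manip.hand_in(): hands the job in, once; it reports no verdict.
Readings, each from a call of its own:
- manip.current_clock(): time.
- manip.current_q(): joint angles.
- manip.current_joint_velocities(): joint speeds.
- manip.current_tau(): joint torques, N m.
- manip.current_tool_pos(): TCP position.
- manip.current_tcp_rot(): TCP orientation.
- manip.current_force(): force on the tool from outside, world axes, zero at the start.
- manip.current_wrist_torque(): the same for the moment, N m.
- manip.current_finger_gap(): finger opening in m.
Only numpy, scipy, OpenCV 4.12 (cv2) and the standard library are available. Lean on these libraries where they do the work, as an engineer would, in place of code of your own. Each camera call takes 0.05 s, during which the arm holds its last target. There are 200 camera calls.

## Task

The four devices taken off the orange mounting plate go back to stock: set each one down (do not drop it) in the free front part of the grey tray that already holds its own kind. Each must sit flat on the tray floor on its rail or foot side, as it lies now, lengthwise in the tray like the stock behind it. Leave the screwdriver and the phone where they lie.

Things in the scene. Friction and masses are not known exactly. Their poses are not given: they have to be found in the camera images.
- single_mid (a point): Loose single-pole circuit breaker, light grey plastic, mm: 86 long (x), 18 wide (y), 46 high at the ends, 45 long middle raised to 66, small black toggle to 75. Point: its centre, 33 above its underside. 0.12 kg. Rests rail side down, toggles up, on the orange plate (top 3 above bench). Axes: x along length, y across width, z up.
- triple_mid (a point): Loose three-pole circuit breaker, like the single-pole one but three modules wide, toggles joined; mm: 86 long (x), 54 wide (y), 46 high at the ends, 45 long middle raised to 66, toggles to 75. Point: its centre, 33 above its underside. 0.36 kg. Rests rail side down, toggles up, on the orange plate (top 3 above bench). Axes: x along length, y across width, z up.
- contactor_mid (a point): Loose compact contactor, charcoal plastic, three screws at each end; mm: 70 long (x), 45 wide (y), 42 high at the ends, 40 long middle raised to 62, actuator to 65. Point: its centre, 31 above its underside. 0.24 kg. Rests rail side down, actuator up, on the orange plate (top 3 above bench). Axes: x along length, y across width, z up.
- transformer_mid (a point): Loose small transformer, mm: steel foot 78 x 44, laminated core 60 long (x) x 22, 52 high, brown winding 36 long, 46 wide (y) from 10 to 44 high (grip here), two terminal strips 46 x 11 beside the core to 60 high. Point: on its upright axis, 30 above its underside. 0.5 kg. Rests on its foot on the orange plate (top 3 above bench). Axes: x along length, y across width, z up.
- tray_single_free (a point): Fixed grey stock tray with two single-pole breakers at its far (+x) end; mm: 216 long (x), 112 wide (y), 28 high, walls and floor 3. Point: middle of its free front part, on the floor's top face (3 above bench). Free part 106 wide between walls; front wall 58 away in -x, stock (up to 78 above bench) 60 or more away in +x. Axes: x along the tray to the stock, z up.
- tray_triple_free (a point): Fixed grey stock tray with one three-pole breaker at its far (+x) end; mm: 216 long (x), 112 wide (y), 28 high, walls and floor 3. Point: middle of its free front part, on the floor's top face (3 above bench). Free part 106 wide between walls; front wall 58 away in -x, stock (up to 78 above bench) 60 or more away in +x. Axes: x along the tray to the stock, z up.
- tray_contactor_free (a point): Fixed grey stock tray with two contactors at its far (+x) end; mm: 216 long (x), 112 wide (y), 28 high, walls and floor 3. Point: middle of its free front part, on the floor's top face (3 above bench). Free part 106 wide between walls; front wall 58 away in -x, stock (up to 78 above bench) 60 or more away in +x. Axes: x along the tray to the stock, z up.
- tray_transformer_free (a point): Fixed grey stock tray with two transformers at its far (+x) end; mm: 216 long (x), 112 wide (y), 28 high, walls and floor 3. Point: middle of its free front part, on the floor's top face (3 above bench). Free part 106 wide between walls; front wall 58 away in -x, stock (up to 78 above bench) 60 or more away in +x. Axes: x along the tray to the stock, z up.
- screwdriver_grip (a point): Bystander: a loose screwdriver, 200 mm long, lying on the bench left of the trays; the point is on its handle.
- phone: Bystander: a loose black phone lying flat on the bench right of the trays, 146 x 71 x 8 mm; origin at the centre of its underside.
There are look-alikes about, which are no part of the job. Of the things that look like the part that bears single_mid, the middle-sized one is meant.

How it is judged:
By the outcome, as a careful person would: the job done as asked, in the order asked, and still so for the second after the job is handed in, with the robot touching nothing.
It also fails if it takes over 93 s, if anything falls off the work surface, if the arm or the gripper's body presses on something with over 40 N, if the wrist force passes 120 N, or if a joint passes its speed limit or range.

## Working session

There is one attempt and no reset: what is moved stays moved. The work goes in short steps, each a Python script; the robot and the scene stay as the last script left them, time stands still between calls to the robot, and variables do not carry over. Pictures are saved under pics/ and viewed, about 12 in all and at most 16, crops included, and the job is handed in when it is done.

```bash
ls; mkdir -p pics
python3 - <<'E'
from bench import manip,effector,viewer
import cv2
for n in("scene","top"):
    print(n,viewer.get_calibration(n)); cv2.imwrite(f"pics/{n}0.png",viewer.get_image(n)[:,:,::-1])
print(manip.grip_depth,manip.current_clock(),manip.current_tcp_rot(),manip.current_tool_pos())
E
```

```text
pics
scene {'vfov': 47.217797077554025, 'cx': 307.20800355966213, 'cy': 240.30516215720058, 'dist_coeffs': array([-0.16975757,  0.        ,  0.        ,  0.        ,  0.        ]), 'eye': array([1.29711926, 0.07331678, 1.00712605]), 'attitude': array([ 0.62533515,  0.70310136, -0.25847053, -0.21862618])}
top {'vfov': 50.942918651448934, 'cx': 318.9609624520909, 'cy': 248.20068893202432, 'dist_coeffs': array([-0.03085641,  0.        ,  0.        ,  0.        ,  0.        ]), 'eye': array([ 0.39691792, -0.02839564,  1.34484102]), 'attitude': array([-0.70523018,  0.70705627, -0.04382479,  0.0283058 ])}
0.0188 0.1 [ 8.32336511e-01 -5.54269957e-01 -7.16246169e-04 -4.83887553e-04] [ 0.25027031 -0.59915809  0.19679022]
```

View pics/top0.png

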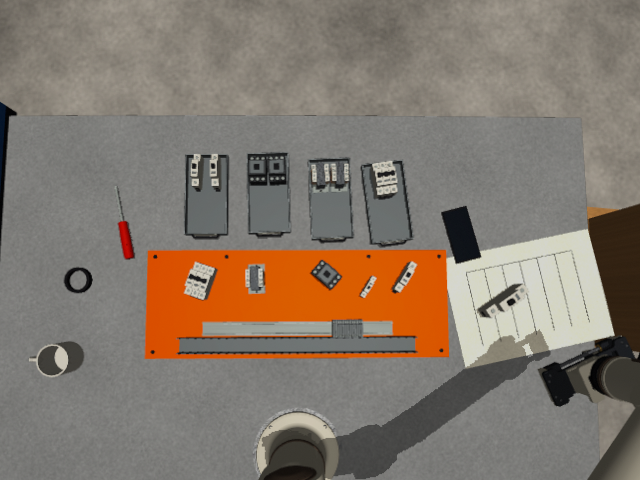

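View pics/scene0.png

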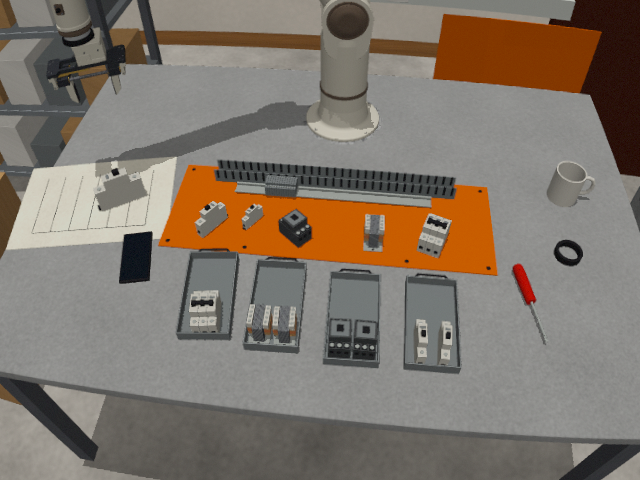

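```bash
cat > h.py <<'E'
import numpy as np,cv2
from scipy.spatial.transform import Rotation as R
from bench import manip,effector,viewer
def cam(n):
    c=viewer.get_calibration(n);f=240/np.tan(np.radians(c["vfov"])/2)
    K=np.array([[f,0,c["cx"]],[0,f,c["cy"]],[0,0,1]]);M=R.from_quat(c["attitude"]).as_matrix()
    return K,c["dist_coeffs"],M,np.array(c["eye"])
def proj(n,P):
    K,d,M,e=cam(n);P=np.asarray(P,float).reshape(-1,3)
    return cv2.projectPoints(P,cv2.Rodrigues(M.T)[0],-M.T@e,K,d)[0][:,0]
def ray(n,uv,z):
    K,d,M,e=cam(n);p=cv2.undistortPoints(np.array(uv,float).reshape(-1,1,2),K,d)[:,0]
    r=np.c_[p,np.ones(len(p))]@M.T
    return e+r*((z-e[2])/r[:,2])[:,None]
def ortho(img,n,z,x0,x1,y0,y1,s):  # up=+x, left=+y, s px/m
    X,Y=np.meshgrid(np.arange(x1,x0,-1/s),np.arange(y1,y0,-1/s),indexing="ij")
    uv=proj(n,np.c_[X.ravel(),Y.ravel(),np.full(X.size,z)]).reshape(*X.shape,2).astype(np.float32)
    return cv2.remap(img,uv[...,0],uv[...,1],cv2.INTER_CUBIC)
def grid(o,x0,x1,y0,y1,s,st=.05):
    for x in np.arange(np.ceil(x0/st)*st,x1,st):
        v=int((x1-x)*s);cv2.line(o,(0,v),(8,v),(0,255,255),1);cv2.putText(o,f"{x:.2f}",(10,v+4),0,.35,(0,255,255))
    for y in np.arange(np.ceil(y0/st)*st,y1,st):
        u=int((y1-y)*s);cv2.line(o,(u,0),(u,8),(0,255,255),1);cv2.putText(o,f"{y:.2f}",(u-12,18),0,.35,(0,255,255))
    return o
E
python3 - <<'E'
from h import *
im=cv2.imread("pics/top0.png")
a=(.34,.44-.0,-.32,.32,1250)
b=(.5,.64,-.0,0,0)
A=(.28,.42,-.3,.34,1250)
x=.34
print(ray("top",[[404,277],[199,281],[326,275],[256,279],[206,208],[268,208],[331,214],[387,218]],.04).round(3))
E
```

```text
[[ 0.455 -0.278  0.04 ]
 [ 0.446  0.252  0.04 ]
 [ 0.461 -0.075  0.04 ]
 [ 0.451  0.106  0.04 ]
 [ 0.637  0.238  0.04 ]
 [ 0.637  0.076  0.04 ]
 [ 0.621 -0.089  0.04 ]
 [ 0.61  -0.237  0.04 ]]
```

```bash
cat > w.py <<'E'
from h import *
def box(l,w,z0,z1): return [[sx*l/2,sy*w/2,z] for z in(z0,z1) for sx,sy in((1,1),(1,-1),(-1,-1),(-1,1))]
S={"single":[box(.086,.018,0,.046),box(.045,.018,.046,.066)],"triple":[box(.086,.054,0,.046),box(.045,.054,.046,.066)],
"contactor":[box(.07,.045,0,.042),box(.04,.045,.042,.062)],"transformer":[box(.078,.044,0,.002),box(.06,.022,0,.052),box(.046,.044,.05,.06)],
"tray":[box(.216,.112,0,.028)]}
E_=[(0,1),(1,2),(2,3),(3,0),(4,5),(5,6),(6,7),(7,4),(0,4),(1,5),(2,6),(3,7)]
def draw(img,cn,kind,x,y,yaw,z,k,o):
    c,s=np.cos(np.radians(yaw)),np.sin(np.radians(yaw))
    for b,col in zip(S[kind],[(0,255,0),(255,255,0),(255,0,255)]):
        b=np.array(b);P=np.c_[x+c*b[:,0]-s*b[:,1],y+s*b[:,0]+c*b[:,1],z+b[:,2]]
        u=((proj(cn,P)-o+.5)*k*16).astype(int)
        for i,j in E_: cv2.line(img,tuple(map(int,u[i])),tuple(map(int,u[j])),col,1,cv2.LINE_AA,4)
def tiles(ests,pre,k,hw,overlay=True):
    rows=[]
    for cn in("top","scene"):
        im=cv2.imread(f"pics/{cn}{pre}.png");r=[]
        for kind,x,y,yaw,z in ests:
            u=proj(cn,[[x,y,z+.03]])[0].round().astype(int);o=u-hw
            t=cv2.resize(im[o[1]:o[1]+2*hw,o[0]:o[0]+2*hw],None,fx=k,fy=k,interpolation=cv2.INTER_CUBIC)
            if overlay:draw(t,cn,kind,x,y,yaw,z,k,o)
            r.append(t)
        rows.append(np.hstack(r))
    return np.vstack(rows)
E
cat > est.py <<'E'
D=[("single",.455,-.278,-27,.003),("triple",.446,.252,-15,.003),("contactor",.461,-.075,45,.003),("transformer",.451,.106,0,.003)]
E
python3 - <<'E'
from w import *
from est import D
cv2.imwrite("pics/t1.png",np.vstack([tiles(D,0,5,20)]))
im=cv2.imread("pics/t1.png");print(im.shape)
raw=tiles(D,0,5,20,False)
cv2.imwrite("pics/t1.png",np.vstack([raw[:200],im[:200],im[200:]]))
E
```

```text
(400, 800, 3)
```

View pics/t1.png

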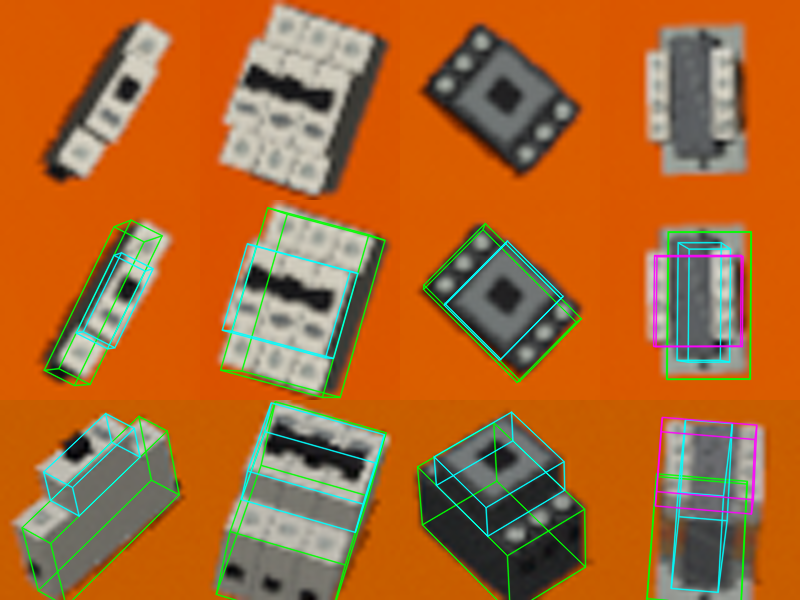

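```bash
cat > fit.py <<'E'
from w import *
from scipy.optimize import minimize
S["transformer"]=[box(.078,.044,0,.002),box(.06,.022,0,.052),box(.046,.044,.049,.06),box(.036,.046,.01,.044)]
TOG={"single":box(.012,.012,.066,.075),"triple":box(.012,.045,.066,.075),"contactor":[],"transformer":[]}
def fit(d,pre,cams=("top","scene"),k=6,hw=24):
    kind,x,y,yaw,z=d;ob=[]
    for cn in cams:
        im=cv2.imread(f"pics/{cn}{pre}.png");o=proj(cn,[[x,y,z+.03]])[0].round().astype(int)-hw
        t=cv2.resize(im[o[1]:o[1]+2*hw,o[0]:o[0]+2*hw],None,fx=k,fy=k,interpolation=cv2.INTER_LINEAR)
        sat=cv2.cvtColor(t,cv2.COLOR_BGR2HSV)[...,1]
        m=(sat<150).astype(np.uint8)
        n,l,st,_=cv2.connectedComponentsWithStats(m);i=l[k*hw,k*hw] or 1+np.argmax(st[1:,4])
        m=(l==i).astype(np.uint8);ob.append((cn,o,cv2.GaussianBlur(m*255,(0,0),3).astype(float)))
    def cost(p):
        c,s=np.cos(np.radians(p[2])),np.sin(np.radians(p[2]));e=0
        for cn,o,m in ob:
            r=np.zeros(m.shape,np.uint8)
            for b in S[kind]+[TOG[kind]]:
                if not len(b):continue
                b=np.array(b);P=np.c_[p[0]/1e3+c*b[:,0]-s*b[:,1],p[1]/1e3+s*b[:,0]+c*b[:,1],z+b[:,2]]
                u=((proj(cn,P)-o+.5)*k).astype(np.float32);cv2.fillConvexPoly(r,(cv2.convexHull(u)*16).astype(np.int32),255,shift=4)
            e+=np.abs(cv2.GaussianBlur(r,(0,0),3)-m).sum()/m.sum()
        return e
    p0=np.array([x*1e3,y*1e3,yaw])
    q=minimize(cost,p0,method="Nelder-Mead",options=dict(initial_simplex=np.vstack([p0,p0+[8,0,0],p0+[0,8,0],p0+[0,0,10]]),xatol=.1,fatol=1e-4))
    return (kind,round(q.x[0]/1e3,4),round(q.x[1]/1e3,4),round(q.x[2],1),z),round(q.fun,3)
E
python3 - <<'E'
from fit import *
from est import D
N=[]
for d in D:
    r=fit(d,0);print(r,fit(d,0,("top",)),fit(d,0,("scene",)));N.append(r[0])
T=[]
for kind,px,yaw in(("single",[[187,155],[228,155],[228,236],[187,236]],0),("contactor",[[249,153],[289,153],[290,234],[248,234]],0),("transformer",[[309,158],[351,157],[352,239],[312,240]],1.4),("triple",[[364,164],[405,160],[413,240],[371,243]],5.4)):
    c=ray("top",px,.028);print(kind,c[:,:2].round(3).tolist());m=c.mean(0);T.append(("tray",m[0],m[1],yaw,0.))
print(T)
a=tiles(N,0,5,20);b=tiles(T,0,2,50)
open("est.py","w").write(f"D={N}\nT={[tuple(float(v) if not isinstance(v,str) else v for v in t) for t in T]}\n")
cv2.imwrite("pics/t2.png",a);cv2.imwrite("pics/t3.png",b)
E
```

```text
(('single', np.float64(0.4555), np.float64(-0.2804), np.float64(-32.8), 0.003), np.float64(0.122)) (('single', np.float64(0.4564), np.float64(-0.2809), np.float64(-33.1), 0.003), np.float64(0.052)) (('single', np.float64(0.4539), np.float64(-0.2804), np.float64(-32.2), 0.003), np.float64(0.038))
(('triple', np.float64(0.4471), np.float64(0.2515), np.float64(-18.3), 0.003), np.float64(0.079)) (('triple', np.float64(0.4479), np.float64(0.252), np.float64(-20.1), 0.003), np.float64(0.04)) (('triple', np.float64(0.4456), np.float64(0.2518), np.float64(-18.3), 0.003), np.float64(0.016))
(('contactor', np.float64(0.4623), np.float64(-0.0756), np.float64(47.9), 0.003), np.float64(0.22)) (('contactor', np.float64(0.4637), np.float64(-0.0759), np.float64(48.3), 0.003), np.float64(0.108)) (('contactor', np.float64(0.4603), np.float64(-0.0754), np.float64(43.1), 0.003), np.float64(0.092))Traceback (most recent call last):
  File "<stdin>", line 5, in <module>
  File "fit.py", line 25, in fit
    q=minimize(cost,p0,method="Nelder-Mead",options=dict(initial_simplex=np.vstack([p0,p0+[8,0,0],p0+[0,8,0],p0+[0,0,10]]),xatol=.1,fatol=1e-4))
    res = _minimize_neldermead(fun, x0, args, callback, bounds=bounds,
                               **options)
    fxr = func(xr)
    fx = function(np.copy(x), *(wrapper_args + args))
  File "fit.py", line 21, in cost
    u=((proj(cn,P)-o+.5)*k).astype(np.float32);cv2.fillConvexPoly(r,(cv2.convexHull(u)*16).astype(np.int32),255,shift=4)
        ~~~~^^^^^^
  File "h.py", line 9, in proj
    K,d,M,e=cam(n);P=np.asarray(P,float).reshape(-1,3)
            ~~~^^^
  File "h.py", line 5, in cam
    c=viewer.get_calibration(n);f=240/np.tan(np.radians(c["vfov"])/2)
ValueError: time passes only in moves, steps and waits
```

```bash
sed -i 's/^def cam/import functools\n@functools.cache\ndef cam/' h.py
sed -i 's/sat=cv2.*/sat=t[...,2].astype(int)-t[...,0]/; s/sat<150/sat<70/' fit.py
cat > r.py <<'E'
from fit import *
from est import D
N=[]
f=lambda d:tuple(v if isinstance(v,str) else float(v) for v in d)
for d in D:
    r=fit(d,0);print(*[(f(a)[1:4],float(b)) for a,b in(r,fit(d,0,("top",)),fit(d,0,("scene",)))]);N.append(f(r[0]))
T=[]
for kind,px,yaw in(("single",[[187,155],[228,155],[228,236],[187,236]],0),("contactor",[[249,153],[289,153],[290,234],[248,234]],0),("transformer",[[309,158],[351,157],[352,239],[312,240]],1.4),("triple",[[364,164],[405,160],[413,240],[371,243]],5.4)):
    c=ray("top",px,.028);print(kind,c[:,:2].round(3).tolist());m=c.mean(0);T.append(f(("tray",m[0],m[1],yaw,0.)))
open("est.py","w").write(f"D={N}\nT={T}\n")
cv2.imwrite("pics/t2.png",tiles(N,0,5,20));cv2.imwrite("pics/t3.png",tiles(T,0,2,50))
E
python3 r.py
```

```text
((0.4554, -0.2796, -32.4), 0.165) ((0.4557, -0.2793, -33.5), 0.084) ((0.4538, -0.2798, -30.6), 0.057)
((0.4474, 0.2516, -17.8), 0.098) ((0.4477, 0.2514, -18.6), 0.06) ((0.4466, 0.2518, -17.6), 0.029)
((0.4625, -0.0754, 48.7), 0.157) ((0.4633, -0.0754, 49.0), 0.063) ((0.4605, -0.0754, 44.2), 0.073)
((0.4531, 0.1098, 1.7), 0.175) ((0.4539, 0.1093, 2.1), 0.082) ((0.4524, 0.1099, 0.3), 0.088)
single [[0.783, 0.294], [0.783, 0.185], [0.564, 0.181], [0.564, 0.289]]
contactor [[0.788, 0.129], [0.788, 0.022], [0.569, 0.019], [0.57, 0.129]]
transformer [[0.775, -0.032], [0.778, -0.145], [0.556, -0.145], [0.553, -0.039]]
triple [[0.759, -0.179], [0.77, -0.29], [0.553, -0.307], [0.545, -0.195]]
```

View pics/t2.png

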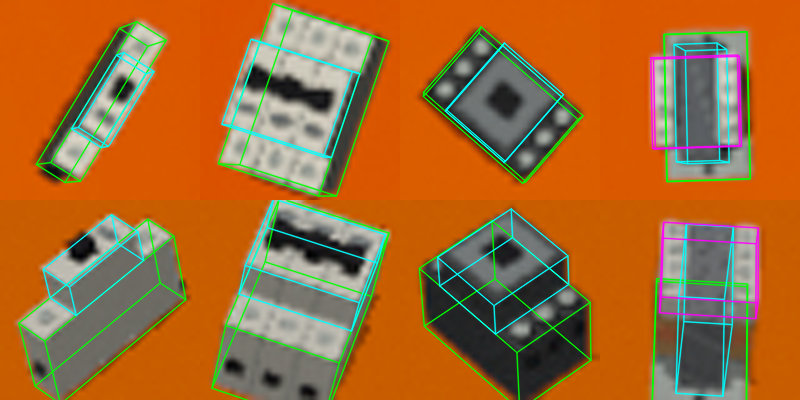

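View pics/t3.png

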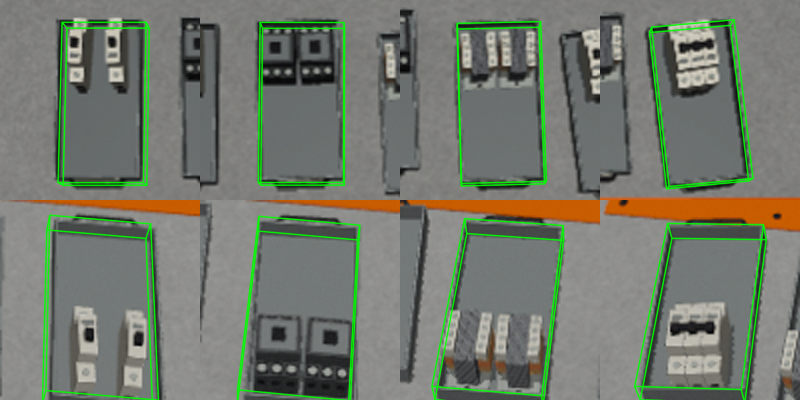

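```bash
cat > pp.py <<'E'
from h import *
from est import D,T
D={d[0]:d for d in D};T=dict(zip(("single","contactor","transformer","triple"),T))
W=dict(single=.018,triple=.054,contactor=.045,transformer=.046)
def ori(yaw,s):
    t=np.radians(yaw);x=s*np.array([-np.sin(t),np.cos(t),0]);z=np.array([0,0,-1.]);return R.from_matrix(np.c_[x,np.cross(z,x),z]).as_quat()
def snap(tag):
    for n in("top","scene"):cv2.imwrite(f"pics/{n}{tag}.png",viewer.get_image(n)[:,:,::-1])
def pick(k,zt=.034,zh=.17,f=25):
    _,x,y,yaw,_=D[k];t=T[k]
    best=None
    for s in(1,-1):
        qa,qb=manip.solve_ik([x,y,zh],ori(yaw,s)),manip.solve_ik([t[1],t[2],zh],ori(t[3],s))
        if qa is None or qb is None:continue
        m=max(abs(qa[6]),abs(qb[6]))
        if best is None or m<best[0]:best=(m,s)
    print("sign",best);s=best[1]
    effector.open_jaws();manip.move_pose([x,y,zh],ori(yaw,s));manip.servo_line([x,y,zt],vel=.12)
    F0=manip.current_force();effector.close(f)
    print(k,"gap",manip.current_finger_gap(),W[k],"F",F0.round(1),manip.current_force().round(1),"tcp",manip.current_tool_pos().round(4))
    manip.servo_line([x,y,zh],vel=.15)
    print("lift gap",manip.current_finger_gap(),"F",manip.current_force().round(1),"t",manip.current_clock());return s
def place(k,s,zt=.034,zh=.17):
    t=T[k];a=np.radians(t[3]);x,y=t[1]-.047*np.cos(a),t[2]-.047*np.sin(a)
    manip.move_pose([x,y,zh],ori(t[3],s));manip.servo_line([x,y,zt+.02],vel=.15);print("F",manip.current_force().round(1))
    manip.servo_line([x,y,zt],vel=.04)
    print("target",x,y,"F",manip.current_force().round(1),"tcp",manip.current_tool_pos().round(4))
    effector.open_jaws();manip.servo_line([x,y,zh],vel=.15);print("t",manip.current_clock())
E
python3 - <<'E'
from pp import *
s=pick("single");open("s","w").write(str(s));snap(1)
a=cv2.imread("pics/scene1.png");cv2.imwrite("pics/c1.png",cv2.resize(a[100:380,120:500],None,fx=2,fy=2))
E
```

```text
sign (np.float64(1.1259675148697565), 1)
single gap 0.01751609718328923 0.018 F [0.  0.2 0.3] [-0.1 -0.7  0. ] tcp [ 0.4554 -0.2796  0.034 ]
lift gap 0.01744602728577787 F [-0.3  0.2 -1.4] t 5.2167
```

View pics/c1.png

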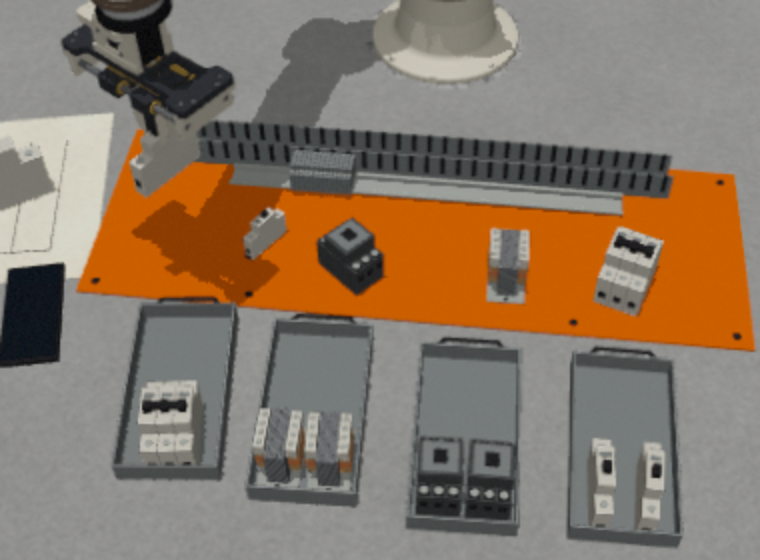

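The single-pole breaker is held level in the gripper. The small look-alike at (265,232) in the crop is untouched. Next I'll place it and pick the triple.

Run:
```python
from pp import *
place("single",1);s=pick("triple");place("triple",s);snap(2)
a=cv2.imread("pics/scene2.png");cv2.imwrite("pics/c2.png",cv2.resize(a[100:380,120:500],None,fx=2,fy=2))
```

```text
F [ 0.4 -0.8 -0.7]
target 0.6265001019230748 0.23724312240497364 F [-2.3 -1.9  3.2] tcp [0.6263 0.2369 0.034 ]
t 11.1667
sign (np.float64(1.5358968892651206), 1)
triple gap 0.05352429132135196 0.054 F [ 0.4  0.2 -0.2] [ 0.2 -0.4  1.3] tcp [0.4474 0.2514 0.034 ]
lift gap 0.05359606134823707 F [-0.  -0.8 -4. ] t 15.1667
F [ 0.3 -0.3 -3.7]
target 0.61000966222835 -0.24713754200932617 F [-3.1 -0.5  1.7] tcp [ 0.6096 -0.2475  0.034 ]
t 20.5
```

View pics/c2.png

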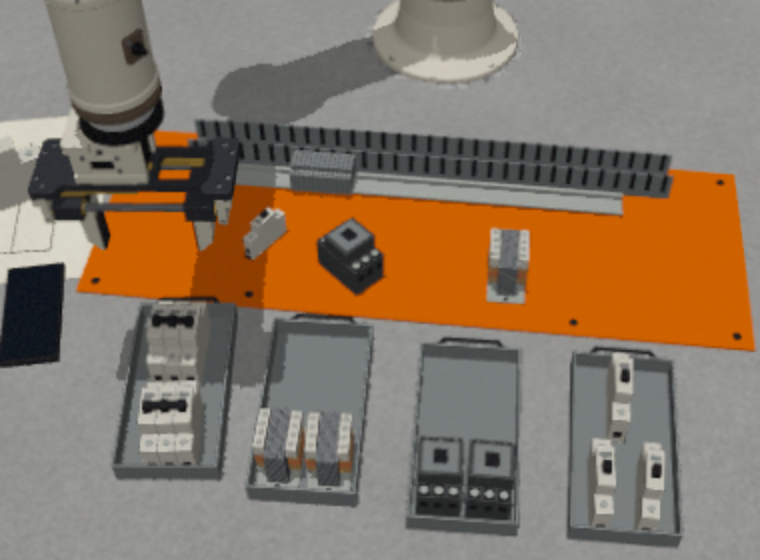

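Both breakers stand upright in their trays, the single at (622,400) and the triple at (175,340), clear of the walls and stock. Next come the contactor and the transformer.

Run:
```python
from pp import *
s=pick("contactor",.033);place("contactor",s,.033)
s=pick("transformer",.0315,f=40);print(s);snap(3)
a=cv2.imread("pics/scene3.png");cv2.imwrite("pics/c3.png",cv2.resize(a[100:380,120:500],None,fx=2,fy=2))
```

```text
sign (np.float64(1.042891658118142), -1)
contactor gap 0.04427905099793719 0.045 F [0.2 0.3 0.1] [-0.3  0.1  0. ] tcp [ 0.4624 -0.0754  0.033 ]
lift gap 0.04397126249078552 F [-0.8  0.5 -1.9] t 25.9917
F [ 0.6 -1.2 -0.5]
target 0.6318715989657485 0.07448229550604371 F [-1.5 -0.9  1.3] tcp [0.6315 0.0745 0.0329]
t 30.6417
sign (np.float64(1.0817325363074985), 1)
transformer gap 0.042440566222118996 0.046 F [0.1 0.3 0.5] [ 0.6 -0.7  0.2] tcp [0.4531 0.1096 0.0315]
lift gap 0.04244549290380428 F [-0.3  0.2 -6.2] t 36.45
1
```

View pics/c3.png

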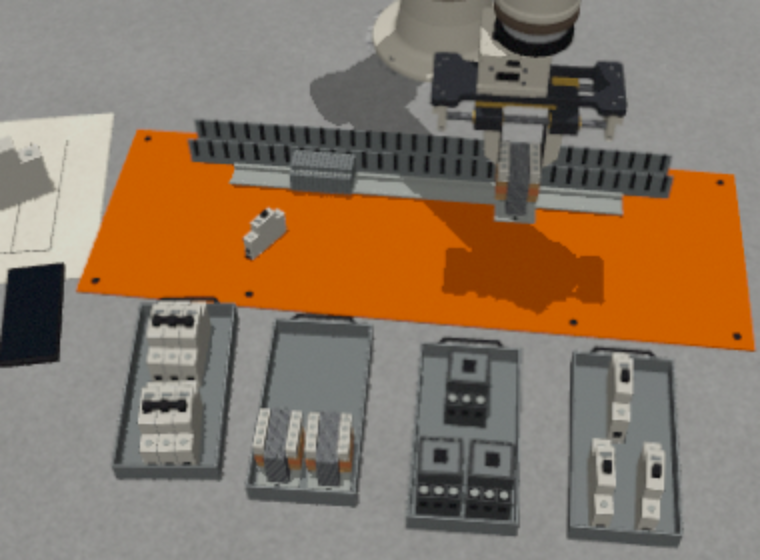

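The contactor at (467,388) is in its tray. The transformer is held and hangs level. The gap reads 42 mm against the winding's 46 mm, so the pads probably hold the terminal strips, and the lift force matches its weight.

Run:
```python
from pp import *
place("transformer",1,.0315)
manip.move_pose([.45,-.02,.3],ori(0,1));snap(4)
d=[(k,T[k][1]-.047*np.cos(np.radians(T[k][3])),T[k][2]-.047*np.sin(np.radians(T[k][3])),T[k][3],.003) for k in D]
from w import tiles
b=cv2.resize(cv2.imread("pics/scene4.png")[100:380,120:500],(800,589))
cv2.imwrite("pics/c4.png",b);cv2.imwrite("pics/c5.png",tiles(d,4,4,25))
print(manip.current_clock())
```

```text
F [-0.1 -0.2 -5.1]
target 0.6184990859929621 -0.09127535875577367 F [-4.1 -1.4  0.4] tcp [ 0.6181 -0.0916  0.0316]
t 41.1667
42.1667
```

View pics/c4.png

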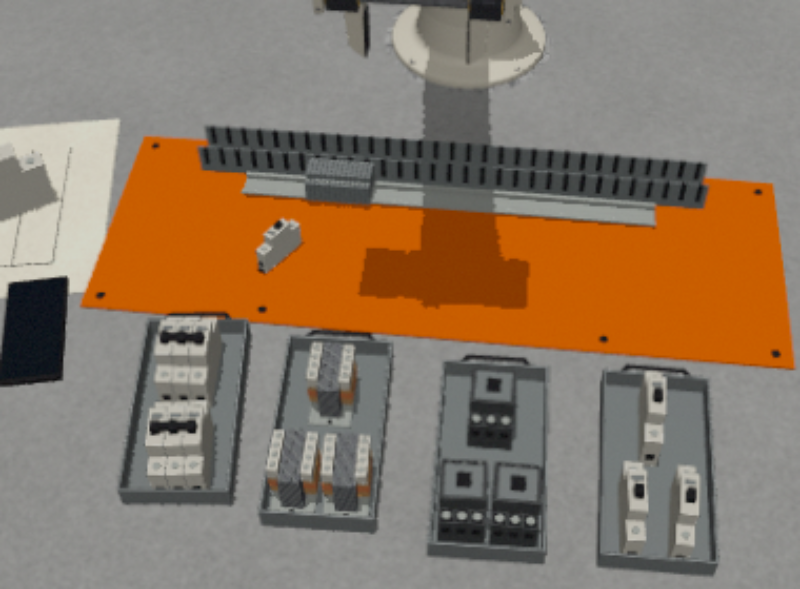

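View pics/c5.png

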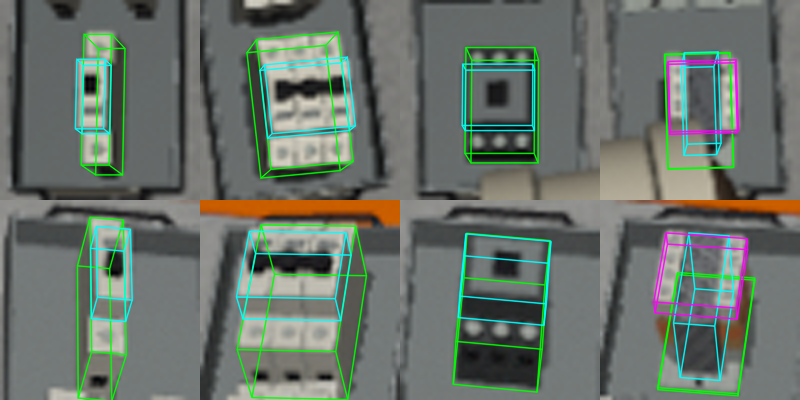

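All four match the expected upright outlines in their trays, both from above and from the scene camera, with the arm clear. I'm handing in.

```bash
python3 -c "
from bench import manip
manip.sleep(.3);print(manip.current_clock());manip.hand_in()"
```

```text
42.4667
the job is handed in; nothing more can be done
```

I moved all four devices from the orange plate to the free front part of their own trays and handed the job in at 42.5 s of the 93 s allowed. That is the single-pole breaker (the middle-sized of the three look-alikes), the three-pole breaker, the contactor and the transformer.

- **Position:** In the last pictures all four match the outline expected for a device sitting upright on the tray floor, lengthwise and clear of walls and stock. In the top view the arm hid part of the transformer, so its lower half was checked only in the scene view.
- **Forces:** The readings I took, before gripping and at each touchdown, stayed within a few newtons.
- **Screwdriver and phone:** I never moved to or touched either one. The phone looks undisturbed in the last picture; the screwdriver was outside that crop, so I did not check it.
- **One reading disagreed:** The jaw gap on the transformer was 42.4 mm against the 46 mm winding. The pads probably held the terminal strips rather than the winding, but it carried level and set down normally.

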